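# Load the second owl and hold the ware carrier level

## Robot

A 6-joint arm with a two-finger parallel gripper is mounted at the origin on the work surface. World frame = base frame: x ahead of the robot, y to its left, z up, the work surface at z = 0. Lengths are in m, angles in rad, forces in N, time in s.
With the tool pointing down it reaches from about 0.225 to 0.875 m from the base axis. Payload 3.4 kg.
Tool frame: the origin (TCP) lies at the very end of the fingers, on their centre line; the grasp point (between the pads) lies manip.grip_point_offset behind it (manip.grip_point_offset is the distance from the TCP to the grasp point, in m); z points along the fingers, y is the line along which they close (so a half turn about z gives the same grasp; the last joint's range is limited). The gripper opens to 85 mm and grips with 20 to 120 N. Pads are 22 mm wide; open, the fingers measure 114 mm over their backs; the gripper's body (76 mm by 85 mm) begins 54 mm behind the grasp point. The pads swing forward as they close: fully open they stand 13 mm farther back than shut.
Start: joints at [-1.273, 0.276, 1.505, -0, 1.361, -0.121], TCP at [0.234, -0.525, 0.231] pointing down, gripper open.
Joint ranges: [-2.89, 2.89], [-0.75, 2.08], [0.22, 2.7], [-1.18, 4.32], [0.11, 2.71], [-2.7, 2.7]. Speed limits (rad/s): [2.57, 2.57, 3.14, 3.14, 3.14, 3.14].

## Interface

Orientations are given as a unit quaternion [w, x, y, z].
In Python, from rig import manip gives the robot as it stands.
- The arm moves only by the shell command python3 -m pendant 'ROWS' [FORCE]. ROWS is JSON, a list of rows, each an object of numbers: "jaw": the opening, from -1 (shut) to 1 (fully open); "tx", "ty", "tz": the shift along the world's x, y, z in cm; "ax", "ay", "az": the turn, a rotation vector about the world's x, y, z in degrees. In form: [{"jaw": .., "tx": .., "ty": .., "tz": .., "ax": .., "ay": .., "az": ..}, ...]. A call has 1 to 10 rows; each row is the pose to reach, as a shift and turn from the pose commanded when the call began; what a row does not reach only later rows make up. A row lasts 1/8 s, in which the tool goes at most 62.5 mm and 10.7 degrees, less where a joint would pass 70% of its speed; a pose out of reach is approached as far as the arm can. A call with a gripper value outside its range is refused whole. The fingers move at their own pace and stop on an object; FORCE is the grip in N (left out, the last holds). Time passes only in rows, so rows that repeat a pose let the fingers close. It gives the time, the measured TCP pose, the force, the opening and the grip force at its end, in the units of the state.
- manip.get_state(): the state, without advancing time (a new reading comes with each control period).
- manip.get_image(name): name is "scene" or "top"; returns a dict with "pixels" (400x640x3 uint8, blue, green, red), "depth" (400x640 float32, m along the optical axis (not along the pixel's ray), 0 where there is no reading), "fx", "fy", "cx", "cy" (pixels), "pose" (4x4, takes a point from camera to world coordinates). Camera axes: x right, y down, z forward; pixel columns grow to the right and rows downward; lengths in m; the calibration is good to about 2 mm. A picture is of the moment at which its call begins.
- manip.sign_off(): hands the job in; it is judged then, once.
The state is a dict: "clock": time; "qpos": joint angles; "qd": joint speeds; "effort": joint torques, N m; "position": TCP position; "ee_rot": TCP orientation; "contact_force": force on the tool from outside, world axes, zero at the start; "moment": the same for the moment, N m; "width": finger opening in m; "gripper_force": force on a finger pad.
Only numpy, scipy, OpenCV 4.12 (cv2) and the standard library are available. Lean on these libraries where they do the work, as an engineer would, in place of code of your own. Each camera call takes 0.05 s, during which the arm holds its last target. There are 200 camera calls.

## Task

One of the two white owl figurines already stands at one end of the wooden carrier: pick up the other owl from the table and stand it upright in the middle of the flat disc at the carrier's other end, then let go of it. Then take the carrier by its handle bar, lift it straight up to about 12 cm above the table and keep it there, steady and level with both owls standing on it, and finish while still holding it in the air for a colleague to take to the kiln. Leave the hare, the jar and everything else on the table as they are.

Things in the scene. Friction and masses are not known exactly. Their poses are not given: they have to be found in the camera images.
- carrier: Loose wooden carrier, 0.36 kg: flat board 130 (x) by 300 (y) by 12 mm with a handle in the middle: two posts 18 by 12 mm at y = +-37 mm carry a bar along y, 18 mm wide and high, 90 mm long, its top 150 mm up; open between posts. Origin: centre of the underside; z up, y to the robot's left within 0.4 rad. About 0.11 m from the middle an owl stands at one end, a disc lies at the other; sides vary.
- carrier_grip (a point): The middle of the carrier's handle bar, 141 mm above the carrier's underside: the place to grip, across the bar (along the carrier's x; 18 mm wide).
- owl_loaded: White ceramic owl figurine that already stands on the carrier, about 0.14 kg, 105 mm tall without its small ear tufts (114 with them), round, foot 48 mm across, widest 54 mm at 18 mm height, 43 mm across between 68 and 94 mm height. Origin: centre of its underside, z up; beak to -x.
- owl_loose: The second white owl, 0.14 kg, same shape as the other (105 mm tall, foot 48 mm across, widest 54 mm at 18 mm height, 43 mm across and straight-sided from 68 to 94 mm height: grip there from above, any direction), standing on the table to the robot's right among a hare and a jar. Origin: centre of its underside, z up; beak to -x.
- disc: Loose flat round grey disc (a kiln setter), 70 mm across and 6 mm thick, lying on the carrier's board at the end without an owl, so that its top is 18 mm above the table. Origin: centre of its underside, z up.
- hare: White ceramic hare figurine with two long ears, 130 mm tall, 56 mm across; a bystander. Origin: centre of its underside.
- jar: Clear glass jar with an aluminium cap, 52 mm across, 85 mm tall; a bystander. Origin: centre of its underside.
- bowl: White bowl, 150 mm across, 70 mm tall, a bystander beyond the carrier. Origin: centre of its underside.
- bottle: Clear plastic bottle with a blue cap, 64 mm across, 190 mm tall, a bystander to the far left. Origin: centre of its underside.
- mould: White plaster mould block, 110 by 90 by 60 mm, a bystander to the far right. Origin: centre of its underside.
- brush: Brush lying on the table beyond the figurines, a bystander. Origin: underside, about the middle of its length.
Not all that is in view belongs to the job. What is shaped like the owl_loose but blue or yellow is not meant.

How it is judged:
On the way, in this order (a step that is already met when the one before it is completed fails the run):
1. the second owl stands upright on the disc at the carrier's end, let go, with the carrier still on the table (horizontal distance between owl_loose and disc below 0.014 m and z of owl_loose in the frame of disc between 0.002 and 0.01 m and angle between each of owl_loose, owl_loaded's own z axis and vertical below 0.15 rad and z of disc in the frame of carrier between 0.008 and 0.016 m and z of owl_loaded in the frame of carrier between 0.008 and 0.016 m and horizontal distance between disc and carrier between 0.08 and 0.135 m and horizontal distance between owl_loaded and carrier between 0.08 and 0.135 m and horizontal distance between owl_loaded and disc above 0.16 m and contact force between owl_loose and the arm below 0.1 N and contact force between owl_loose and the fingers below 0.1 N and linear speed of owl_loose below 0.03 m/s and height (world z) of carrier below 0.01 m), for 0.2 s.
2. the loaded carrier is lifted clear of the table, level (horizontal distance between owl_loose and disc below 0.014 m and z of owl_loose in the frame of disc between 0.002 and 0.01 m and angle between each of owl_loose, owl_loaded's own z axis and vertical below 0.15 rad and z of disc in the frame of carrier between 0.008 and 0.016 m and z of owl_loaded in the frame of carrier between 0.008 and 0.016 m and horizontal distance between disc and carrier between 0.08 and 0.135 m and horizontal distance between owl_loaded and carrier between 0.08 and 0.135 m and horizontal distance between owl_loaded and disc above 0.16 m and height (world z) of carrier above 0.08 m and angle between carrier's own z axis and vertical below 0.12 rad), for 0.2 s.
At the end, for the whole second after the job is handed in: Fingers hold the carrier 80-180 mm above the table, tilt < 0.12 rad, < 30 mm/s, < 0.15 rad/s, touching no bystander; disc and first owl on its ends (80-135 mm from middle), second owl on the disc within 14 mm of its centre; owls within 0.15 rad of upright, not touched (all of step 2 and height (world z) of carrier below 0.18 m and linear speed of carrier below 0.03 m/s and angular speed of carrier below 0.15 rad/s and contact force between carrier and the fingers above 2 N and contact force between carrier and hare below 0.1 N and contact force between carrier and jar below 0.1 N and contact force between carrier and bowl below 0.1 N and contact force between carrier and bottle below 0.1 N and contact force between carrier and mould below 0.1 N and contact force between carrier and brush below 0.1 N and contact force between each of owl_loaded, owl_loose and the fingers below 0.1 N); the arm keeps its last pose, push and grip.
It fails at once if an owl is tipped over (angle between any of owl_loaded, owl_loose's own z axis and vertical above 0.5 rad).
It fails at once if a bystander is moved by more than 30 mm or knocked over (distance of any of hare, jar, bowl, bottle, mould, brush from where it was at the start of the episode above 0.03 m or angle between any of hare, jar, bowl, bottle, mould's own z axis and vertical above 0.5 rad).
It also fails if it takes over 56 s, if anything falls off the work surface, if the arm or the gripper's body presses on something with over 40 N, if the wrist force passes 120 N, or if a joint passes its speed limit or range.

## Working session

There is one attempt and no reset: what is moved stays moved. The work goes in short steps, Python scripts to look and compute and a shell command to move; the robot and the scene stay as the last step left them, time stands still between calls to the robot, and variables do not carry over. Pictures are saved under pics/ and viewed, at most 10 in all, crops included, and the job is handed in when it is done.

```bash
mkdir -p pics; ls; python3 - <<'E'
from rig import manip
import cv2,numpy as np
s=manip.get_state();print(s, manip.grip_point_offset)
for n in("scene","top"):
    im=manip.get_image(n);np.savez(""+n+"0.npz",**im);cv2.imwrite(f"pics/{n}0.png",im["pixels"]);print(n,im["fx"],im["cx"],im["cy"],np.round(im["pose"],3).tolist(),(im["depth"]>0).mean())
E
```

```text
pics
{'clock': 0.0, 'qpos': array([-1.27301951e+00,  2.76614597e-01,  1.50611909e+00,  1.19747154e-05,
        1.36067337e+00, -1.20944788e-01]), 'qd': array([-0.00017694,  0.001086  , -0.00113365, -0.00089024, -0.00029716,
        0.00190606]), 'effort': array([-4.57784627e-04, -4.16774333e+01, -2.45802426e+01, -9.09161463e-05,
        1.10528211e-02,  1.91978410e-05]), 'position': array([ 0.23366827, -0.52482221,  0.23043411]), 'ee_rot': array([-9.04178829e-04,  9.78163820e-01,  2.07833389e-01, -7.42753683e-05]), 'contact_force': array([-0.60908866,  0.61493434, -0.11302115]), 'moment': array([-0.00182079, -0.01915747, -0.04175506]), 'gripper_force': 0.0, 'width': 0.0856441078454513} 0.0187
scene 368.4196316330399 321.9730524667921 194.81459227874413 [[0.196, 0.837, -0.511, 1.216], [0.981, -0.172, 0.094, -0.197], [-0.009, -0.52, -0.854, 1.235], [0.0, 0.0, 0.0, 1.0]] 0.99611328125
top 417.1688843445931 317.2799543642845 199.5432017531611 [[-0.017, -0.998, 0.062, 0.48], [-1.0, 0.018, 0.004, -0.076], [-0.005, -0.062, -0.998, 1.352], [0.0, 0.0, 0.0, 1.0]] 0.99584765625
```

View pics/scene0.png

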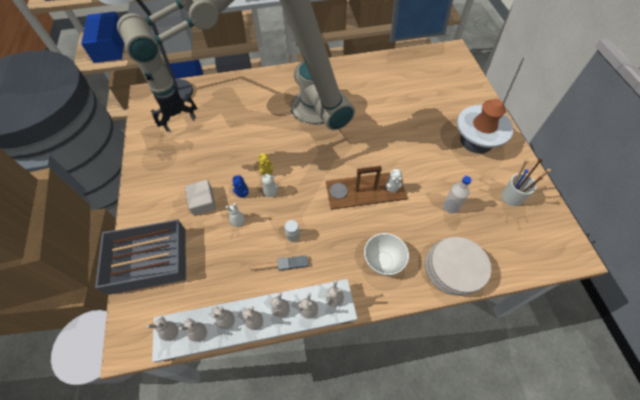

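View pics/top0.png

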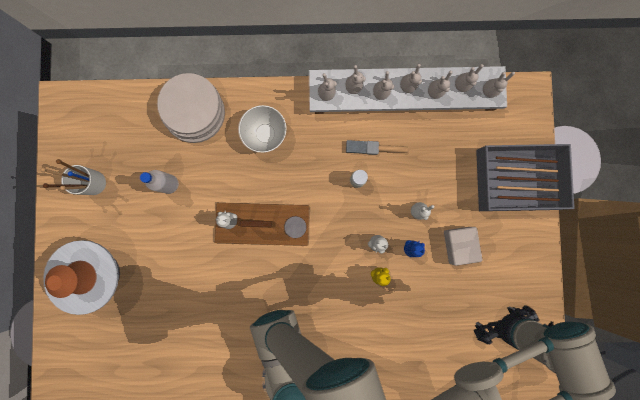

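The top view shows the carrier at about (262,224), with its owl at (227,219), the disc at (295,227) and the handle at (255,223). There are four candidates for the loose owl:
- **White (378,244):** compact, and probably the owl.
- **White (421,212):** long ears, so the hare.
- **Blue (414,248) and yellow (381,277):** excluded by colour.

I'll confirm this in one enlarged crop while I measure.

```bash
cat > h.py <<'E'
import numpy as np,cv2
from scipy.optimize import least_squares
def cloud(im):
    d=im["depth"];v,u=np.indices(d.shape)
    p=np.stack([(u-im["cx"])/im["fx"]*d,(v-im["cy"])/im["fy"]*d,d],-1)
    T=im["pose"];w=p@T[:3,:3].T+T[:3,3];w[d==0]=np.nan
    return w
def box(w,u0,u1,v0,v1):
    return w[v0:v1,u0:u1].reshape(-1,3)
def circ(p,r,c0):
    f=lambda c:np.hypot(p[:,0]-c[0],p[:,1]-c[1])-r
    s=least_squares(f,c0,loss="soft_l1",f_scale=.002);return s.x,np.abs(s.fun).mean(),len(p)
def near(w,c,R,z0,z1):
    p=w.reshape(-1,3);return p[(np.hypot(p[:,0]-c[0],p[:,1]-c[1])<R)&(p[:,2]>z0)&(p[:,2]<z1)]
E
python3 - <<'E'
from h import *
S=dict(np.load("scene0.npz"));T=dict(np.load("top0.npz"))
ws,wt=cloud(S),cloud(T)
c=np.hstack([cv2.resize(S["pixels"][140:240,210:310],(400,400),interpolation=cv2.INTER_CUBIC),cv2.resize(T["pixels"][190:290,350:450],(400,400),interpolation=cv2.INTER_CUBIC)])
cv2.imwrite("pics/crop1.png",c)
def obj(n,u,v,r=9):
    p=box(wt,u-r,u+r,v-r,v+r);p=p[p[:,2]>.03];m=np.median(p[:,:2],0);print(n,m.round(4),"zmax",np.nanmax(p[:,2]).round(3));return m
for n,u,v in[("owlL",378,244),("hare",421,212),("blue",414,248),("yellow",381,277),("jar",360,179),("loaded",227,219)]:
    m=obj(n,u,v)
    for k,w in(("s",ws),("t",wt)):
        p=near(w,m,.045,.066,.096)
        if len(p)>5:print("   ",k,*circ(p,.0215,m),p[:,:2].mean(0).round(4))
for k,w in(("s",ws),("t",wt)):
    p=near(w,(.42,.055),.2,.13,.165); print("bar",k,len(p),p.mean(0).round(4)); 
    if len(p)>8:
        l=cv2.fitLine(p[:,:2].astype(np.float32),cv2.DIST_HUBER,0,.01,.01).ravel();t=(p[:,:2]-l[2:])@l[:2];print(l,t.min(),t.max(),(l[2:]+l[:2]*(t.min()+t.max())/2))
    p=near(w,(.42,.055),.25,.007,.0155);r=cv2.minAreaRect(p[:,:2].astype(np.float32));print("board",k,r)
# disc: grey low-saturation mask on plane z=.018
for k,I,(u,v) in(("s",S,(339,190)),("t",T,(295,227))):
    h=cv2.cvtColor(I["pixels"],cv2.COLOR_BGR2HSV);m=(h[...,1]<70).astype(np.uint8);q=np.zeros_like(m);q[v-16:v+17,u-16:u+17]=1;m&=q
    cs,_=cv2.findContours(m,0,1);cc=max(cs,key=cv2.contourArea);e=cv2.fitEllipse(cc);print("disc",k,e)
    P=I["pose"];r=P[:3,:3]@[(e[0][0]-I["cx"])/I["fx"],(e[0][1]-I["cy"])/I["fy"],1];print((P[:3,3]+r*(.018-P[2,3])/r[2]).round(4))
print("table z",np.nanmedian(box(wt,280,330,260,280)[:,2]),np.nanmedian(box(ws,300,330,220,250)[:,2]))
E
```

```text
owlL [ 0.4234 -0.2524] zmax 0.115
    s [ 0.42146781 -0.25922563] 0.0012631598115439126 64 [ 0.4361 -0.2571]
    t [ 0.42126082 -0.25979498] 0.001595950254053662 49 [ 0.4173 -0.2498]
hare [ 0.5202 -0.3885] zmax 0.134
    s [ 0.5100683  -0.39833757] 0.0046832126531503905 62 [ 0.5262 -0.3957]
    t [ 0.52420085 -0.40709209] 0.006475717257956949 98 [ 0.5143 -0.3962]
blue [ 0.4079 -0.3582] zmax 0.113
    s [ 0.40373724 -0.36971211] 0.0020796078902589354 65 [ 0.4188 -0.3656]
    t [ 0.40462272 -0.37022852] 0.0015046793445439956 72 [ 0.4106 -0.362 ]
yellow [ 0.3271 -0.2588] zmax 0.115
    s [ 0.32093816 -0.2640589 ] 0.0024441353493190893 61 [ 0.3374 -0.2619]
    t [ 0.32117646 -0.26412098] 0.001731419692530509 54 [ 0.3309 -0.2561]
jar [ 0.6234 -0.2   ] zmax 0.092
    s [ 0.62905385 -0.20165526] 0.0053574514902211 146 [ 0.6313 -0.2017]
    t [ 0.62680555 -0.20226792] 0.006116103525764702 186 [ 0.6265 -0.202 ]
loaded [0.5046 0.2007] zmax 0.127
    s [0.50399846 0.21240138] 0.0016609384355518219 60 [0.5175 0.2034]
    t [0.5026158  0.21166746] 0.000990858951479975 41 [0.4976 0.1976]
bar s 298 [0.366  0.0765 0.1473]
[0.9703879  0.241552   0.3659513  0.07653119] -0.15163819405203066 0.1505149517798951 [0.36540631 0.07639553]
board s ((0.418643057346344, 0.036393120884895325), (0.47417503595352173, 0.43135353922843933), 8.415385246276855)
bar t 300 [0.4006 0.085  0.1494]
[0.9638668  0.26638487 0.40055177 0.08497595] -0.18876863883870648 0.11346287853566947 [0.36425941 0.07494579]
board t ((0.41952431201934814, 0.06296342611312866), (0.45946401357650757, 0.4469057619571686), 34.89874267578125)
disc s ((338.2538757324219, 190.40675354003906), (15.165212631225586, 17.31673812866211), 95.20104217529297)
[0.4816 0.003  0.018 ]
disc t ((294.82781982421875, 226.76654052734375), (20.737972259521484, 21.05047035217285), 57.9049072265625)
[0.478  0.0019 0.018 ]
table z 0.0001046989021419309 0.00010620092745750043
```

View pics/crop1.png

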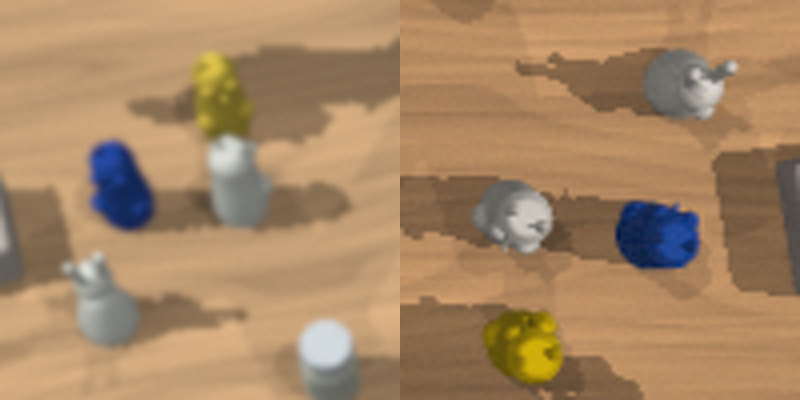

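The crop confirms the loose owl: white, compact and short-tufted, at crop (515,215) and world about (0.421,-0.260). The white one with long ears is the hare. Next I'll refine the handle bar.

```bash
cat > bar.py <<'E'
from h import *
def bar(I,c,z0,z1):
    w=cloud(I);p=near(w,c,.065,z0,z1)
    l=cv2.fitLine(p[:,:2].astype(np.float32),cv2.DIST_HUBER,0,.01,.01).ravel();l[:2]*=np.sign(l[1]);t=(p[:,:2]-l[2:])@l[:2]
    n=(p[:,:2]-l[2:])@[l[1],-l[0]]
    return len(p),"yaw deg",np.degrees(np.arctan2(-l[0],l[1])).round(2),"len",(t.min().round(4),t.max().round(4)),"w",(n.min().round(4),n.max().round(4)),"mid",(l[2:]+l[:2]*(t.min()+t.max())/2).round(4),p[:,2].mean().round(4)
if __name__=="__main__":
    for n in("scene","top"):
        I=dict(np.load(n+"0.npz"));print(n,*bar(I,(.49,.107),.135,.165))
        h=cv2.cvtColor(I["pixels"],cv2.COLOR_BGR2HSV)
        w=cloud(I);p=near(w,(.49,.107),.19,.008,.0165);print("board",cv2.minAreaRect(p[:,:2].astype(np.float32)))
E
python3 bar.py
```

```text
scene 143 yaw deg -1.11 len (np.float64(-0.0322), np.float64(0.0573)) w (np.float64(-0.0144), np.float64(0.0078)) mid [0.4947 0.1088] 0.1471
board ((0.4899372160434723, 0.09633731842041016), (0.33101674914360046, 0.2960698902606964), 27.009601593017578)
top 195 yaw deg -3.05 len (np.float64(-0.0333), np.float64(0.0568)) w (np.float64(-0.0091), np.float64(0.0087)) mid [0.49   0.1082] 0.1492
board ((0.4830734133720398, 0.11627638339996338), (0.3292835056781769, 0.20282264053821564), 75.47073364257812)
```

```bash
python3 -m pendant '[{"jaw":1,"tx":6,"ty":8.8,"tz":0,"az":10},{"jaw":1,"tx":12,"ty":17.7,"tz":0,"az":20},{"jaw":1,"tx":18.8,"ty":26.5,"tz":0,"az":21},{"jaw":1,"tx":18.8,"ty":26.5,"tz":-3,"az":21},{"jaw":1,"tx":18.8,"ty":26.5,"tz":-3,"az":21},{"jaw":1,"tx":18.8,"ty":26.5,"tz":-3,"az":21}]' 30
```

```text
invalid input at $[0]: expected keys jaw, tx, ty, tz, ax, ay, az
```

```bash
python3 -m pendant '[{"jaw":1,"tx":5,"ty":3,"tz":0,"ax":0,"ay":0,"az":10},{"jaw":1,"tx":9,"ty":8,"tz":0,"ax":0,"ay":0,"az":20},{"jaw":1,"tx":13,"ty":13,"tz":0,"ax":0,"ay":0,"az":21},{"jaw":1,"tx":16,"ty":18,"tz":0,"ax":0,"ay":0,"az":21},{"jaw":1,"tx":18,"ty":22,"tz":0,"ax":0,"ay":0,"az":21},{"jaw":1,"tx":18.8,"ty":26.5,"tz":0,"ax":0,"ay":0,"az":21},{"jaw":1,"tx":18.8,"ty":26.5,"tz":-4,"ax":0,"ay":0,"az":21},{"jaw":1,"tx":18.8,"ty":26.5,"tz":-8,"ax":0,"ay":0,"az":21},{"jaw":1,"tx":18.8,"ty":26.5,"tz":-8,"ax":0,"ay":0,"az":21}]' 30
```

```text
clock: 1.23
position: [0.4197, -0.2584, 0.1487]
ee_rot: [-0.003, 0.924, 0.383, -0.002]
contact_force: [-0.5, 0.4, 1.3]
width: 0.0852
gripper_force: 0.0
```

```bash
python3 -m pendant '[{"jaw":1,"tx":0.1,"ty":-0.1,"tz":-3,"ax":0,"ay":0,"az":0},{"jaw":1,"tx":0.1,"ty":-0.1,"tz":-6,"ax":0,"ay":0,"az":0},{"jaw":1,"tx":0.1,"ty":-0.1,"tz":-8.7,"ax":0,"ay":0,"az":0},{"jaw":1,"tx":0.1,"ty":-0.1,"tz":-8.7,"ax":0,"ay":0,"az":0},{"jaw":-1,"tx":0.1,"ty":-0.1,"tz":-8.7,"ax":0,"ay":0,"az":0},{"jaw":-1,"tx":0.1,"ty":-0.1,"tz":-8.7,"ax":0,"ay":0,"az":0},{"jaw":-1,"tx":0.1,"ty":-0.1,"tz":-8.7,"ax":0,"ay":0,"az":0},{"jaw":-1,"tx":0.1,"ty":-0.1,"tz":-8.7,"ax":0,"ay":0,"az":0},{"jaw":-1,"tx":0.1,"ty":-0.1,"tz":-8.7,"ax":0,"ay":0,"az":0},{"jaw":-1,"tx":0.1,"ty":-0.1,"tz":-8.7,"ax":0,"ay":0,"az":0}]' 30
```

```text
clock: 2.48
position: [0.4235, -0.2618, 0.0658]
ee_rot: [0.001, 0.924, 0.383, 0.001]
contact_force: [-0.4, -0.0, 6.9]
width: 0.0421
gripper_force: 30.3
```

```bash
python3 -m pendant '[{"jaw":-1,"tx":0,"ty":0,"tz":1,"ax":0,"ay":0,"az":0},{"jaw":-1,"tx":0,"ty":0,"tz":3,"ax":0,"ay":0,"az":0},{"jaw":-1,"tx":0,"ty":0,"tz":6,"ax":0,"ay":0,"az":0},{"jaw":-1,"tx":0,"ty":0,"tz":8,"ax":0,"ay":0,"az":0},{"jaw":-1,"tx":0,"ty":0,"tz":8,"ax":0,"ay":0,"az":0},{"jaw":-1,"tx":0,"ty":0,"tz":8,"ax":0,"ay":0,"az":0}]' 30; python3 - <<'E'
from rig import manip
import cv2,numpy as np
from h import *
s=manip.get_state();print(s["position"],s["contact_force"],s["width"])
I=[manip.get_image(n) for n in("scene","top")]
for a in I:
    p=near(cloud(a),s["position"][:2],.028,.07,.115);print(len(p),np.nanmin(p[:,2]),circ(p[p[:,2]<.1],.0265,s["position"][:2]))
a=I[0];c=cv2.resize(a["pixels"][90:240,190:420],(690,450),interpolation=cv2.INTER_CUBIC);cv2.imwrite("pics/lift.png",c)
E
```

```text
clock: 3.22
position: [0.4223, -0.2609, 0.1438]
ee_rot: [-0.0, 0.924, 0.383, -0.0]
contact_force: [0.3, -1.0, -1.2]
width: 0.0419
gripper_force: 30.8
[ 0.42228056 -0.26091333  0.14377306] [ 0.26385304 -1.03845484 -1.21793921] 0.04185057060350023
60 0.0768326294449031 (array([ 0.42024042, -0.25912428]), np.float64(0.00104969863441838), 29)
14 0.09573831359563201 (array([ 0.41890699, -0.25782661]), np.float64(1.4712671983863288e-05), 3)
```

View pics/lift.png

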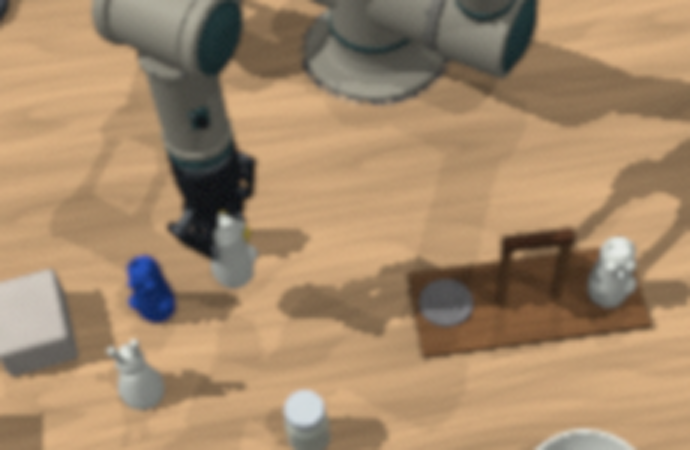

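The owl hangs upright in the gripper at crop (232,250). The carrier is undisturbed, with its disc at crop (446,302). Next I'll carry the owl over the disc.

```bash
python3 -m pendant '[{"jaw":-1,"tx":0.5,"ty":2,"tz":0,"ax":0,"ay":0,"az":4},{"jaw":-1,"tx":1.5,"ty":6,"tz":0,"ax":0,"ay":0,"az":11},{"jaw":-1,"tx":2.5,"ty":10,"tz":0,"ax":0,"ay":0,"az":18},{"jaw":-1,"tx":3.5,"ty":14,"tz":0,"ax":0,"ay":0,"az":25},{"jaw":-1,"tx":4.5,"ty":18,"tz":0,"ax":0,"ay":0,"az":32},{"jaw":-1,"tx":5.3,"ty":22,"tz":0,"ax":0,"ay":0,"az":38},{"jaw":-1,"tx":5.7,"ty":25,"tz":0,"ax":0,"ay":0,"az":41},{"jaw":-1,"tx":5.9,"ty":26.2,"tz":0,"ax":0,"ay":0,"az":42},{"jaw":-1,"tx":5.9,"ty":26.2,"tz":0,"ax":0,"ay":0,"az":42},{"jaw":-1,"tx":5.9,"ty":26.2,"tz":0,"ax":0,"ay":0,"az":42}]' 30; python3 - <<'E'
from rig import manip
from h import *
s=manip.get_state();print(s["position"],s["contact_force"])
for n in("scene","top"):
    I=manip.get_image(n);cv2.imwrite(f"pics/{n}2.png",I["pixels"])
    w=cloud(I)
    p=near(w,s["position"][:2],.03,.07,.1);print(n,len(p),circ(p,.0255,s["position"][:2]) if len(p)>4 else"")
    p=near(w,(.49,.107),.19,.009,.015)
    h=cv2.cvtColor(I["pixels"],cv2.COLOR_BGR2HSV);print(h[226,275] if n=="top" else h[200,370])
I=dict(np.load("top0.npz"));h=cv2.cvtColor(I["pixels"],cv2.COLOR_BGR2HSV)
print(h[215:240:6,310],h[208:242:6,280])
E
```

```text
clock: 4.58
position: [0.4817, -0.0003, 0.1441]
ee_rot: [0.0, 0.726, 0.688, -0.0]
contact_force: [-0.1, 0.1, -0.0]
width: 0.0422
gripper_force: 30.7
[ 4.81701093e-01 -3.37049812e-04  1.44079594e-01] [-0.06531209  0.08563387 -0.03550121]
scene 27 (array([0.47818446, 0.00162935]), np.float64(0.0009807091627770253), 27)
[ 13 137 123]
top 0 
[ 16  42 157]
[[ 15 121 177]
 [ 14 120 179]
 [ 15 120 210]
 [ 15 119 193]
 [ 15 117 189]] [[ 12 156 124]
 [ 13 159 133]
 [ 14 158 132]
 [ 13 158 129]
 [ 13 159 114]
 [ 14 164 107]]
```

```bash
python3 -m pendant '[{"jaw":-1,"tx":0,"ty":0.15,"tz":-2,"ax":0,"ay":0,"az":0},{"jaw":-1,"tx":0,"ty":0.15,"tz":-4,"ax":0,"ay":0,"az":0},{"jaw":-1,"tx":0,"ty":0.15,"tz":-5.2,"ax":0,"ay":0,"az":0},{"jaw":-1,"tx":0,"ty":0.15,"tz":-5.7,"ax":0,"ay":0,"az":0},{"jaw":-1,"tx":0,"ty":0.15,"tz":-5.9,"ax":0,"ay":0,"az":0},{"jaw":-1,"tx":0,"ty":0.15,"tz":-6,"ax":0,"ay":0,"az":0},{"jaw":-1,"tx":0,"ty":0.15,"tz":-6,"ax":0,"ay":0,"az":0}]' 30;  python3 - <<'E'
from rig import manip
from h import *
I=manip.get_image("scene");cv2.imwrite("pics/place.png",cv2.resize(I["pixels"][130:230,300:440],(700,500),interpolation=cv2.INTER_CUBIC))
E
```

```text
clock: 5.55
position: [0.4822, 0.0022, 0.0847]
ee_rot: [0.0, 0.725, 0.688, 0.0]
contact_force: [0.3, -0.4, -1.0]
width: 0.042
gripper_force: 30.7
```

View pics/place.png

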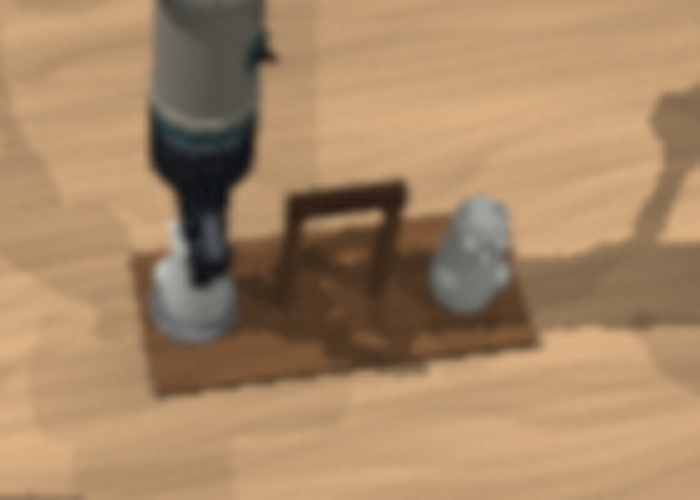

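The owl is at crop (197,290), centred over the disc at crop (193,320), and has not touched down yet. I'll lower it gently.

```bash
python3 -m pendant '[{"jaw":-1,"tx":-0.05,"ty":0,"tz":-0.1,"ax":0,"ay":0,"az":0},{"jaw":-1,"tx":-0.05,"ty":0,"tz":-0.1,"ax":0,"ay":0,"az":0},{"jaw":-1,"tx":-0.05,"ty":0,"tz":-0.1,"ax":0,"ay":0,"az":0}]' 30
```

```text
clock: 5.98
position: [0.4818, 0.0021, 0.0838]
ee_rot: [0.001, 0.725, 0.688, 0.0]
contact_force: [0.0, -0.3, 4.3]
width: 0.042
gripper_force: 30.9
```

```bash
python3 -m pendant '[{"jaw":0.3,"tx":0,"ty":0,"tz":0,"ax":0,"ay":0,"az":0},{"jaw":1,"tx":0,"ty":0,"tz":0,"ax":0,"ay":0,"az":0},{"jaw":1,"tx":0,"ty":0,"tz":0,"ax":0,"ay":0,"az":0},{"jaw":1,"tx":0,"ty":0,"tz":0,"ax":0,"ay":0,"az":0},{"jaw":1,"tx":0,"ty":0,"tz":0,"ax":0,"ay":0,"az":0}]'
python3 -m pendant '[{"jaw":1,"tx":0,"ty":0,"tz":2,"ax":0,"ay":0,"az":0},{"jaw":1,"tx":0,"ty":0,"tz":5,"ax":0,"ay":0,"az":0},{"jaw":1,"tx":0,"ty":0,"tz":9,"ax":0,"ay":0,"az":0},{"jaw":1,"tx":0,"ty":0,"tz":13,"ax":0,"ay":0,"az":0},{"jaw":1,"tx":0,"ty":-5,"tz":16,"ax":0,"ay":0,"az":0},{"jaw":1,"tx":-5,"ty":-10,"tz":16,"ax":0,"ay":0,"az":0},{"jaw":1,"tx":-10,"ty":-12,"tz":16,"ax":0,"ay":0,"az":0},{"jaw":1,"tx":-15,"ty":-12,"tz":16,"ax":0,"ay":0,"az":0},{"jaw":1,"tx":-15,"ty":-12,"tz":16,"ax":0,"ay":0,"az":0},{"jaw":1,"tx":-15,"ty":-12,"tz":16,"ax":0,"ay":0,"az":0}]'
python3 - <<'E'
from rig import manip
from h import *
from bar import bar
O=[]
for n in("scene","top"):
    I=manip.get_image(n);np.savez(n+"3.npz",**I);w=cloud(I)
    print(n,*bar(I,(.49,.107),.135,.165))
    for m in((.481,.001),(.503,.212)):
        p=near(w,m,.035,.082,.11);print("  owl",*circ(p,.0215,m))
    O.append(cv2.resize(I["pixels"][130:230,300:440] if n=="scene" else I["pixels"][180:265,203:322],(400,286),interpolation=cv2.INTER_CUBIC))
    h=cv2.cvtColor(I["pixels"],cv2.COLOR_BGR2HSV);m=((h[...,1]>130)&(h[...,2]<160)).astype(np.uint8)
    q=np.zeros_like(m);
    if n=="top":q[195:255,205:320]=1
    else:q[140:215,315:415]=1
    m=cv2.morphologyEx(m&q,cv2.MORPH_OPEN,np.ones((3,3)))
    cs,_=cv2.findContours(m,0,1);c=max(cs,key=cv2.contourArea).reshape(-1,2)
    P=I["pose"];r=np.c_[(c[:,0]-I["cx"])/I["fx"],(c[:,1]-I["cy"])/I["fy"],np.ones(len(c))]@P[:3,:3].T
    x=(P[:3,3]+r*((.012-P[2,3])/r[:,2])[:,None])[:,:2];print("  board",cv2.minAreaRect(x.astype(np.float32)))
cv2.imwrite("pics/placed.png",np.hstack(O))
E
```

```text
clock: 6.6
position: [0.4813, 0.0022, 0.0833]
ee_rot: [-0.0, 0.725, 0.688, -0.0]
contact_force: [0.1, 0.5, -0.1]
width: 0.0854
gripper_force: 0.0
clock: 7.85
position: [0.332, -0.1181, 0.2437]
ee_rot: [0.001, 0.726, 0.688, 0.0]
contact_force: [-0.0, 0.3, 0.5]
width: 0.0853
gripper_force: 0.0
scene 145 yaw deg -0.04 len (np.float64(-0.0438), np.float64(0.0459)) w (np.float64(-0.0148), np.float64(0.0078)) mid [0.4955 0.1097] 0.1469
  owl [0.4778652  0.00338368] 0.0012329635266837555 52
  owl [0.50373233 0.21371125] 0.0021578109065579997 62
  board ((0.4939557611942291, 0.110007643699646), (0.29257917404174805, 0.12651841342449188), 87.46699523925781)
top 195 yaw deg -3.17 len (np.float64(-0.0328), np.float64(0.0559)) w (np.float64(-0.0092), np.float64(0.0086)) mid [0.49   0.1082] 0.1489
  owl [0.47621624 0.00231663] 0.0016853255794019263 32
  owl [0.50427286 0.21199286] 0.001730412645439638 73
  board ((0.48975640535354614, 0.10886947065591812), (0.29801106452941895, 0.12973442673683167), 87.39298248291016)
```

View pics/placed.png

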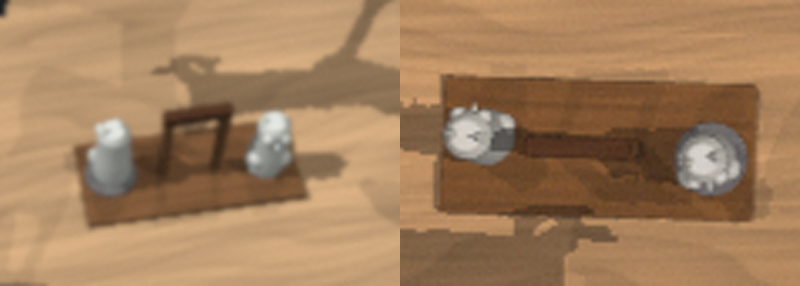

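Both owls are upright. The second one is at top crop (712,155) on the disc, the handle is clear, and the jaw direction already matches the carrier's yaw of about -3°. I'll move above the bar.

```bash
python3 -m pendant '[{"jaw":1,"tx":2,"ty":3,"tz":0,"ax":0,"ay":0,"az":0},{"jaw":1,"tx":5,"ty":7,"tz":0,"ax":0,"ay":0,"az":0},{"jaw":1,"tx":8,"ty":12,"tz":0,"ax":0,"ay":0,"az":0},{"jaw":1,"tx":12,"ty":17,"tz":0,"ax":0,"ay":0,"az":0},{"jaw":1,"tx":15,"ty":21,"tz":0,"ax":0,"ay":0,"az":0},{"jaw":1,"tx":16,"ty":22.6,"tz":0,"ax":0,"ay":0,"az":0},{"jaw":1,"tx":16,"ty":22.6,"tz":-3,"ax":0,"ay":0,"az":0},{"jaw":1,"tx":16,"ty":22.6,"tz":-6,"ax":0,"ay":0,"az":0},{"jaw":1,"tx":16,"ty":22.6,"tz":-6,"ax":0,"ay":0,"az":0},{"jaw":1,"tx":16,"ty":22.6,"tz":-6,"ax":0,"ay":0,"az":0}]'
```

```text
clock: 9.2
position: [0.4921, 0.1081, 0.1842]
ee_rot: [0.0, 0.725, 0.688, 0.0]
contact_force: [0.4, 0.5, 0.2]
width: 0.0853
gripper_force: 0.0
```

```bash
python3 -m pendant '[{"jaw":1,"tx":0,"ty":0,"tz":-2,"ax":0,"ay":0,"az":0},{"jaw":1,"tx":0,"ty":0,"tz":-4,"ax":0,"ay":0,"az":0},{"jaw":1,"tx":0,"ty":0,"tz":-6,"ax":0,"ay":0,"az":0},{"jaw":0.3,"tx":0,"ty":0,"tz":-6.2,"ax":0,"ay":0,"az":0},{"jaw":0,"tx":0,"ty":0,"tz":-6.2,"ax":0,"ay":0,"az":0},{"jaw":-0.3,"tx":0,"ty":0,"tz":-6.2,"ax":0,"ay":0,"az":0},{"jaw":-0.35,"tx":0,"ty":0,"tz":-6.2,"ax":0,"ay":0,"az":0}]' 20
python3 -m pendant '[{"jaw":-0.42,"tx":0,"ty":0,"tz":0,"ax":0,"ay":0,"az":0},{"jaw":-0.48,"tx":0,"ty":0,"tz":0,"ax":0,"ay":0,"az":0},{"jaw":-0.54,"tx":0,"ty":0,"tz":0,"ax":0,"ay":0,"az":0},{"jaw":-0.6,"tx":0,"ty":0,"tz":0,"ax":0,"ay":0,"az":0},{"jaw":-0.7,"tx":0,"ty":0,"tz":0,"ax":0,"ay":0,"az":0},{"jaw":-1,"tx":0,"ty":0,"tz":0,"ax":0,"ay":0,"az":0},{"jaw":-1,"tx":0,"ty":0,"tz":0,"ax":0,"ay":0,"az":0}]' 25
python3 -m pendant '[{"jaw":-1,"tx":0,"ty":0,"tz":0,"ax":0,"ay":0,"az":0},{"jaw":-1,"tx":0,"ty":0,"tz":0,"ax":0,"ay":0,"az":0},{"jaw":-1,"tx":0,"ty":0,"tz":0,"ax":0,"ay":0,"az":0}]' 80
```

```text
clock: 10.07
position: [0.4919, 0.1082, 0.1221]
ee_rot: [0.001, 0.725, 0.688, 0.001]
contact_force: [0.4, 0.2, -0.3]
width: 0.0276
gripper_force: 0.0
clock: 10.95
position: [0.491, 0.1082, 0.1213]
ee_rot: [-0.0, 0.725, 0.688, -0.0]
contact_force: [-1.5, -0.2, 0.7]
width: 0.0175
gripper_force: 24.8
clock: 11.32
position: [0.4912, 0.1082, 0.1214]
ee_rot: [-0.0, 0.725, 0.688, -0.0]
contact_force: [-2.3, 0.3, 3.4]
width: 0.0168
gripper_force: 79.3
```

Firm grip on the bar, so I'll lift slowly, just a little at first.

```bash
python3 -m pendant '[{"jaw":-1,"tx":0,"ty":0,"tz":0.2,"ax":0,"ay":0,"az":0},{"jaw":-1,"tx":0,"ty":0,"tz":0.5,"ax":0,"ay":0,"az":0},{"jaw":-1,"tx":0,"ty":0,"tz":0.9,"ax":0,"ay":0,"az":0},{"jaw":-1,"tx":0,"ty":0,"tz":1.4,"ax":0,"ay":0,"az":0},{"jaw":-1,"tx":0,"ty":0,"tz":1.8,"ax":0,"ay":0,"az":0},{"jaw":-1,"tx":0,"ty":0,"tz":2,"ax":0,"ay":0,"az":0},{"jaw":-1,"tx":0,"ty":0,"tz":2,"ax":0,"ay":0,"az":0},{"jaw":-1,"tx":0,"ty":0,"tz":2,"ax":0,"ay":0,"az":0}]' 80
cat > tilt.py <<'E'
from rig import manip
from h import *
import sys
s=manip.get_state();print(s["position"],s["contact_force"],s["moment"].round(3),s["width"])
dz=float(sys.argv[1]);I=manip.get_image("scene");w=cloud(I)
a=np.radians(-2.8);ex=np.array([np.cos(a),np.sin(a)]);ey=np.array([-np.sin(a),np.cos(a)])
p=w.reshape(-1,3);q=p[:,:2]-[.491,.108]
X,Y=q@ex,q@ey
m=(abs(X)<.055)&(abs(Y)<.14)&(abs(p[:,2]-.012-dz)<.018)&(I["pixels"].reshape(-1,3)[:,0]<75)
A=np.c_[X[m],Y[m],np.ones(m.sum())];z=p[m,2]
f=least_squares(lambda c:A@c-z,[0,0,dz],loss="soft_l1",f_scale=.001).x
print("plane slope x,y rad, z",f.round(4),m.sum())
cv2.imwrite(sys.argv[2],cv2.resize(I["pixels"][110:230,300:440],(700,600),interpolation=cv2.INTER_CUBIC))
E
python3 tilt.py 0.02 pics/l1.png
```

```text
clock: 12.32
position: [0.4912, 0.1081, 0.1412]
ee_rot: [-0.0, 0.725, 0.688, -0.0]
contact_force: [0.9, -0.0, -6.2]
width: 0.0172
gripper_force: 78.1
[0.49118883 0.10814642 0.1412324 ] [ 0.91103491 -0.02372686 -6.19381124] [-0.04   0.008  0.007] 0.01717632620255649
plane slope x,y rad, z [-0.0038 -0.0027  0.0318] 1135
```

Level to within 0.005 rad, so I'll continue to about 12 cm.

```bash
python3 -m pendant '[{"jaw":-1,"tx":0,"ty":0,"tz":0.4,"ax":0,"ay":0,"az":0},{"jaw":-1,"tx":0,"ty":0,"tz":1.2,"ax":0,"ay":0,"az":0},{"jaw":-1,"tx":0,"ty":0,"tz":2.3,"ax":0,"ay":0,"az":0},{"jaw":-1,"tx":0,"ty":0,"tz":3.6,"ax":0,"ay":0,"az":0},{"jaw":-1,"tx":0,"ty":0,"tz":5,"ax":0,"ay":0,"az":0},{"jaw":-1,"tx":0,"ty":0,"tz":6.4,"ax":0,"ay":0,"az":0},{"jaw":-1,"tx":0,"ty":0,"tz":7.8,"ax":0,"ay":0,"az":0},{"jaw":-1,"tx":0,"ty":0,"tz":9,"ax":0,"ay":0,"az":0},{"jaw":-1,"tx":0,"ty":0,"tz":9.7,"ax":0,"ay":0,"az":0},{"jaw":-1,"tx":0,"ty":0,"tz":10,"ax":0,"ay":0,"az":0}]' 80
python3 -m pendant '[{"jaw":-1,"tx":0,"ty":0,"tz":0,"ax":0,"ay":0,"az":0},{"jaw":-1,"tx":0,"ty":0,"tz":0,"ax":0,"ay":0,"az":0},{"jaw":-1,"tx":0,"ty":0,"tz":0,"ax":0,"ay":0,"az":0},{"jaw":-1,"tx":0,"ty":0,"tz":0,"ax":0,"ay":0,"az":0},{"jaw":-1,"tx":0,"ty":0,"tz":0,"ax":0,"ay":0,"az":0},{"jaw":-1,"tx":0,"ty":0,"tz":0,"ax":0,"ay":0,"az":0}]' 80
python3 tilt.py 0.12 pics/l2.png
```

```text
clock: 13.62
position: [0.4914, 0.1082, 0.2417]
ee_rot: [0.0, 0.725, 0.688, 0.0]
contact_force: [-0.6, 0.5, -6.6]
width: 0.0168
gripper_force: 78.2
clock: 14.38
position: [0.4913, 0.1082, 0.2413]
ee_rot: [0.0, 0.725, 0.688, 0.0]
contact_force: [-0.1, -0.7, -7.3]
width: 0.0168
gripper_force: 78.2
[0.49131249 0.10815799 0.24130046] [-0.05719371 -0.66468269 -7.29235935] [-0.071  0.016 -0.002] 0.016783045046070928
plane slope x,y rad, z [ 0.0012 -0.0018  0.1318] 1250
```

View pics/l2.png

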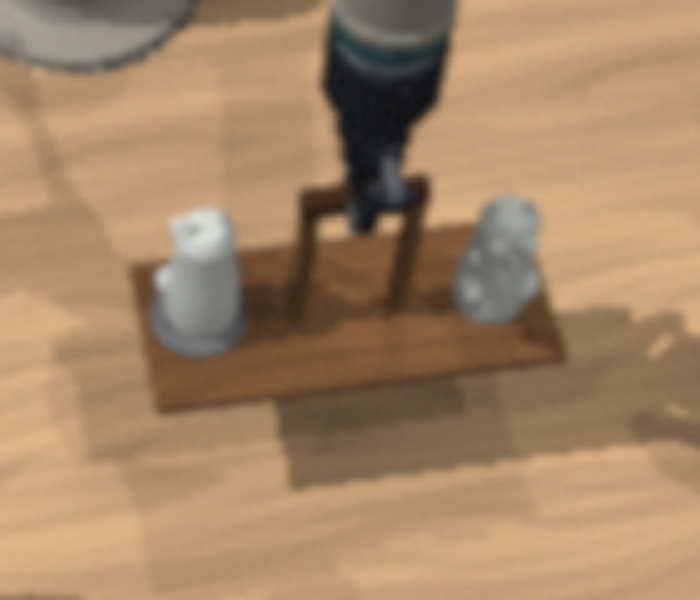

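The carrier hangs level at 0.12 m. Both owls stand upright, at crop (203,285) on the disc and at crop (497,265).

```bash
python3 -c "
from rig import manip
print(manip.sign_off())"
```

```text
the job is handed in; nothing more can be done
None
```

The second owl stands on the disc, and the arm is holding the carrier level and steady about 12 cm above the table with both owls upright; the job is handed in, but no verdict came back.

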